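Put the layout tools back in their own cradles

ROBOT

A 6-joint arm with a two-finger parallel gripper is mounted at the origin on a cart in front of the work surface, level with it; the furniture and walls round the work are solid. World frame = base frame: x ahead of the robot, y to its left, z up, the work surface at z = 0. Lengths are in m, angles in rad, forces in N, time in s.
With the tool pointing down it reaches from about 0.375 to 0.75 m from the base axis. Payload 9 kg.
Tool frame: the origin (TCP) lies midway between the tips of the shut fingers; the grasp point (between the pads) lies 19 mm behind it; z points along the fingers, y is the line along which they close (so a half turn about z gives the same grasp; the last joint's range is limited). The gripper opens to 85 mm and grips with 20 to 120 N. Pads are 22 mm wide; open, the fingers measure 114 mm over their backs; the gripper's body (76 mm by 85 mm) begins 54 mm behind the grasp point. The pads swing forward as they close: fully open they stand 13 mm farther back than shut.
Start: joints at [1.016, 0.104, 0.097, 1.564, 0, 1.353], TCP at [0.198, 0.566, 0.192] pointing down, gripper open.
Joint ranges: [-2.99, 2.99], [-0.84, 1.86], [-1.1, 1.16], [-1.84, 2.11], [-1.51, 1.56], [-3.14, 3.14]. Speed limits (rad/s): [2.22, 2.22, 2.57, 3.14, 3.14, 3.14].

INTERFACE

Orientations are given as a rotation vector (axis times angle).
In Python, from bench import status, cams, close_job gives the robot as it stands.
- The arm moves only by the shell command python3 -m pendant 'ROWS' [FORCE]. ROWS is JSON, a list that holds one entry, the list of rows, each a list of 7 numbers: the finger opening in mm, from 0 to 85.4, then the shift along the world's x, y, z in mm, then the turn, a rotation vector about the world's x, y, z in rad. A call has 1 to 20 rows; each row shifts and turns the commanded pose from where the row before left it; what a row does not reach is not made up. A row lasts 1/10 s, in which the tool goes at most 50 mm and 8.59 degrees, less where a joint would pass 70% of its speed; a pose out of reach is approached as far as the arm can. A call is refused whole if a number of a shift passes 50 or a number of a turn 0.15, either way. A call with a gripper value outside its range is refused whole. The fingers move at their own pace and stop on an object; FORCE is the grip in N (left out, the last holds). Time passes only in rows, so rows that do not move let the fingers close. It gives the time, the measured TCP pose, the force, the opening and the grip force at its end, in the units of the state.
- status.get_state(): the state, without advancing time (a new reading comes with each control period).
- cams.capture(name): name is "side" or "top"; returns a dict with "color" (384x512x3 uint8, red, green, blue), "mtx" (3x3 intrinsics, pixels), "view" (4x4, takes a point from world to camera coordinates). Camera axes: x right, y up, looking along -z (the intrinsics and any distortion apply to the point x, -y, -z); pixel columns grow to the right and rows downward; lengths in m; the calibration is good to about 2 mm. A picture is of the moment at which its call begins. There is no depth.
- close_job(): hands the job in; it is judged then, once.
The state is a dict: "t": time; "joints": joint angles; "dq": joint speeds; "effort": joint torques, N m; "tcp_pos": TCP position; "tool_rot": TCP orientation; "contact_force": force on the tool from outside, world axes, zero at the start; "moment": the same for the moment, N m; "finger_gap": opening from 0.0 (shut) to 1.0 (fully open); "grasp_force": force on a finger pad.
Only numpy, scipy, OpenCV 4.12 (cv2) and the standard library are available. Lean on these libraries where they do the work, as an engineer would, in place of code of your own. Each camera call takes 0.05 s, during which the arm holds its last target. There are 200 camera calls.

TASK

The tools in the rack are in the wrong places: lay the cold chisel in the cradle with the red label, the centre punch in the one with the blue label and the paint marker in the one with the yellow label. Each must lie fully down in both saddles, centred between the end stops, and the chisel and the punch must point away from the labels, towards the back stop. Leave the part tin, the round slug and the spray can standing where they are.

Things in the scene. Friction and masses are not known exactly. Their poses are not given: they have to be found in the camera images.
- rack_board: plywood board 212 x 250 x 12 mm, fixed on the table, that carries the three cradles side by side, 78 mm apart and parallel, in an order that changes; their undersides are 12 mm above the table. Origin: centre of its underside; x as the cradles' x (away from the labels)
- cradle_red: cradle with the red label, fixed on the rack board; grey base 192 x 68 x 6 mm. Origin: centre of its underside; x along the slot from the label (front, -x) to the back stop (+x), y across, z up. The label plate slopes in front of the front stop (up to z = 47 mm); a strip of the same colour lies on the back stop. All three cradles have one shape (see the seat points). Home of the cold chisel
- cradle_blue: cradle with the blue label, fixed on the rack board; grey base 192 x 68 x 6 mm. Origin: centre of its underside; x along the slot from the label (front, -x) to the back stop (+x), y across, z up. The label plate slopes in front of the front stop (up to z = 47 mm); a strip of the same colour lies on the back stop. All three cradles have one shape (see the seat points). Home of the centre punch
- cradle_yellow: cradle with the yellow label, fixed on the rack board; grey base 192 x 68 x 6 mm. Origin: centre of its underside; x along the slot from the label (front, -x) to the back stop (+x), y across, z up. The label plate slopes in front of the front stop (up to z = 47 mm); a strip of the same colour lies on the back stop. All three cradles have one shape (see the seat points). Home of the paint marker
- cold_chisel: cold chisel, light grey steel bar, the longest of the tools, 150 mm long and 12 x 12 mm thick (about 0.14 kg; flat-sided contact shape, does not roll). Origin: centre of its underside; its length is along its own y, its tapered cutting end at y = -75 mm; z up. Grip across the middle, closing along its own x. Starts flat on the table between part tin and round slug
- centre_punch: centre punch, light grey steel, short and thin, 115 mm long and 9 x 9 mm thick (about 0.07 kg; flat-sided contact shape, does not roll). Origin: centre of its underside; its length is along its own y, its sharp point at y = -57.5 mm; z up. Grip across the middle, closing along its own x. Starts in the yellow cradle, point towards the label
- paint_marker: paint marker, cream-white pen, 135 mm long and 12 x 12 mm thick (about 0.02 kg; flat-sided contact shape, does not roll). Origin: centre of its underside; its length is along its own y, one of its two ends (either way round will do) at y = -67.5 mm; z up. Grip across the middle, closing along its own x. Starts in the red cradle
- part_tin: bystander: open steel tin with a blue and cream label, 76 mm across, 86 mm high, stands on the table beside the chisel's blunt half. Origin: centre of its underside
- round_slug: bystander: light grey steel cylinder 38 mm across, 45 mm high, stands beside the chisel's cutting half, on the side away from the tin. Origin: centre of its underside
- spray_can: bystander: white spray can with a blue label, 65 mm across, 203 mm high, stands behind the rack. Origin: centre of its underside
- cradle_red_seat (a point): centre of the red cradle's slot on its saddles' floor, 30 mm above the cradle's origin, same axes. Saddles at x = -36 and +36 mm, 10 mm thick: 62 mm free between them for fingers, down to 24 mm below the seat. Slot V-shaped, open upward, 15 mm wide at the floor, 33 at the top (20 mm up); outside within y = +-26 mm. End stops 158 mm apart inside, 18 mm above the seat
- cradle_blue_seat (a point): centre of the blue cradle's slot on its saddles' floor, 30 mm above the cradle's origin, same axes. Saddles at x = -36 and +36 mm, 10 mm thick: 62 mm free between them for fingers, down to 24 mm below the seat. Slot V-shaped, open upward, 15 mm wide at the floor, 33 at the top (20 mm up); outside within y = +-26 mm. End stops 158 mm apart inside, 18 mm above the seat
- cradle_yellow_seat (a point): centre of the yellow cradle's slot on its saddles' floor, 30 mm above the cradle's origin, same axes. Saddles at x = -36 and +36 mm, 10 mm thick: 62 mm free between them for fingers, down to 24 mm below the seat. Slot V-shaped, open upward, 15 mm wide at the floor, 33 at the top (20 mm up); outside within y = +-26 mm. End stops 158 mm apart inside, 18 mm above the seat
- cold_chisel_mid (a point): centre of the cold chisel (middle of its length and thickness)
- cold_chisel_tip (a point): tip of the cold chisel's pointed end, on its axis
- centre_punch_mid (a point): centre of the centre punch (middle of its length and thickness)
- centre_punch_tip (a point): tip of the centre punch's pointed end, on its axis
- paint_marker_mid (a point): centre of the paint marker (middle of its length and thickness)
There are look-alikes about, which are no part of the job. What is shaped like the paint_marker but purple is not meant.

How it is judged:
At the end, for the whole second after the job is handed in: Chisel in the red, punch in the blue, marker in the yellow cradle: each tool's centre within 13 mm horizontally of its seat and 1 to 10 mm above the saddle floor, along the slot within 0.08 rad, at rest; tips of chisel and punch towards the back stop (horizontal distance between cold_chisel_mid and cradle_red_seat below 0.013 m and z of cold_chisel_mid in the frame of cradle_red_seat between 0.001 and 0.01 m and angle between the y axis of cold_chisel and the x axis of cradle_red, either way round below 0.08 rad and linear speed of each of cold_chisel, centre_punch, paint_marker below 0.02 m/s and x of cold_chisel_tip in the frame of cradle_red_seat above 0.03 m and horizontal distance between centre_punch_mid and cradle_blue_seat below 0.013 m and z of centre_punch_mid in the frame of cradle_blue_seat between 0.001 and 0.01 m and angle between the y axis of centre_punch and the x axis of cradle_blue, either way round below 0.08 rad and x of centre_punch_tip in the frame of cradle_blue_seat above 0.03 m and horizontal distance between paint_marker_mid and cradle_yellow_seat below 0.013 m and z of paint_marker_mid in the frame of cradle_yellow_seat between 0.001 and 0.01 m and angle between the y axis of paint_marker and the x axis of cradle_yellow, either way round below 0.08 rad); the robot touches nothing.
It fails at once if the part tin was moved more than 20 mm or tipped (distance of part_tin from where it was at the start of the episode above 0.02 m or angle between part_tin's own z axis and vertical above 0.3 rad).
It fails at once if the round slug was moved more than 20 mm or tipped (distance of round_slug from where it was at the start of the episode above 0.02 m or angle between round_slug's own z axis and vertical above 0.3 rad).
It fails at once if the spray can was moved more than 20 mm or tipped (distance of spray_can from where it was at the start of the episode above 0.02 m or angle between spray_can's own z axis and vertical above 0.3 rad).
It also fails if it takes over 70 s, if anything falls off the work surface, if the arm or the gripper's body presses on something with over 40 N, if the wrist force passes 120 N, or if a joint passes its speed limit or range.

## Working session

There is one attempt and no reset: what is moved stays moved. The work goes in short steps, Python scripts to look and compute and a shell command to move; the robot and the scene stay as the last step left them, time stands still between calls to the robot, and variables do not carry over. Pictures are saved under pics/ and viewed, at most 10 in all, crops included, and the job is handed in when it is done.

```bash
mkdir -p pics; ls
python3 - <<'E'
from bench import status, cams
import cv2,numpy as np,pickle
print(status.get_state())
d={}
for n in ("top","side"):
    c=cams.capture(n); d[n]=c
    cv2.imwrite(f"pics/{n}0.png",cv2.resize(c["color"][:,:,::-1],(800,600),interpolation=cv2.INTER_CUBIC))
    print(n,c["mtx"],c["view"],[k for k in c])
pickle.dump(d,open("c0.pkl","wb"))
E
```

```text
pics
{'t': 0.0, 'joints': array([ 1.01630091e+00,  1.04702511e-01,  9.64692487e-02,  1.56388907e+00,
       -2.72959514e-05,  1.35314260e+00]), 'dq': array([-0.00070029,  0.00042485,  0.00046553,  0.0003842 ,  0.00051543,
        0.00016496]), 'effort': array([-1.07658878e-03, -5.56936848e+01,  5.03644574e+01,  1.72937592e-02,
       -1.33910426e-04,  3.41333055e-05]), 'tcp_pos': array([0.19807331, 0.56595964, 0.19152046]), 'tool_rot': array([-5.26532235e-01, -3.09667342e+00,  1.94541923e-03]), 'contact_force': array([-1.01648897, -0.1416272 , -0.50251053]), 'moment': array([-0.03501482,  0.00852334, -0.02843701]), 'grasp_force': 0.0, 'finger_gap': 0.9999077022339237}
top [[396.69800815   0.         251.86381739]
 [  0.         396.69800815 195.89601467]
 [  0.           0.           1.        ]] [[ 0.01918843 -0.99980428 -0.00481778  0.22200635]
 [ 0.99462781  0.01859839  0.10183137 -0.57298005]
 [-0.10172184 -0.00674588  0.99479001 -0.91683766]
 [ 0.          0.          0.          1.        ]] ['color', 'mtx', 'view']
side [[424.13816385   0.         253.57531423]
 [  0.         424.13816385 188.83319655]
 [  0.           0.           1.        ]] [[ 0.99619244 -0.08713344 -0.00289701 -0.55351521]
 [ 0.06074678  0.66991317  0.73995012 -0.21286301]
 [-0.06253366 -0.73730869  0.67265551 -0.92284511]
 [ 0.          0.          0.          1.        ]] ['color', 'mtx', 'view']
```

View pics/top0.png

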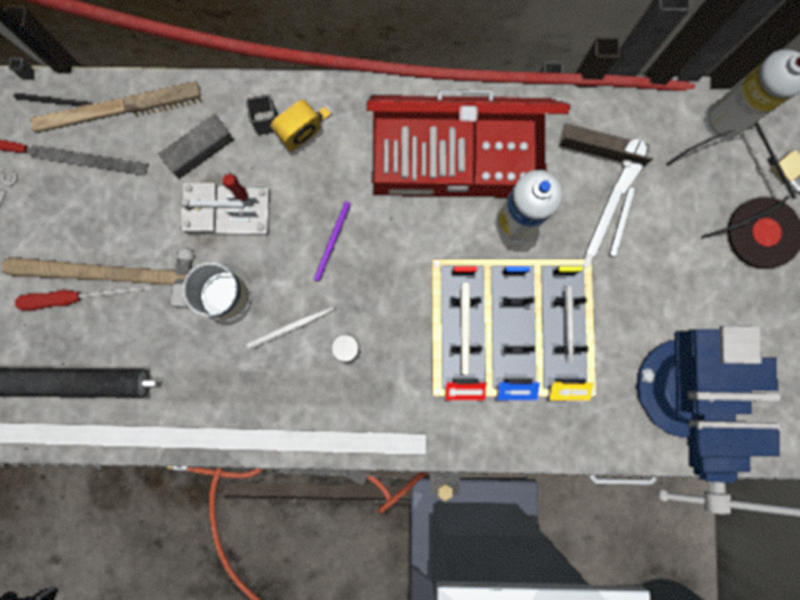

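View pics/side0.png

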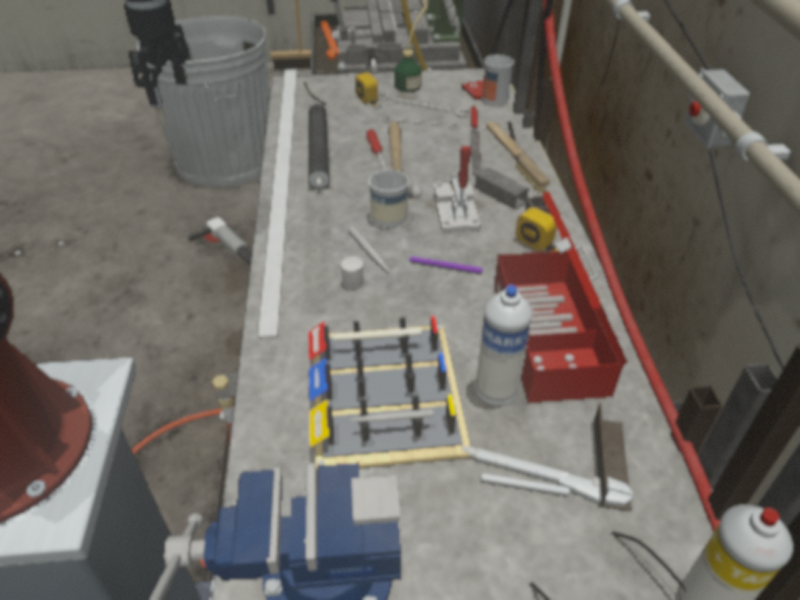

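Candidates, as pixels in the 800x600 top picture:
- **Chisel:** bar (290,327) between tin (217,292) and slug (345,348). The bar by the pliers at (622,222) is a look-alike.
- **Marker:** cream pen (465,328) in the red cradle. The purple pen (333,240) is not meant.
- **Punch:** thin bar (569,322) in the yellow cradle.

The cradles run red, blue, yellow from left to right, with the labels towards the robot. Next I check these in one close crop.

Run:
```python
import cv2,numpy as np,pickle
d=pickle.load(open("c0.pkl","rb"))
im=d["top"]["color"][:,:,::-1]
a=im[180:240,150:240]; b=im[160:260,270:390]
a=cv2.resize(a,(400,267),interpolation=cv2.INTER_CUBIC)   # 4.444x
b=cv2.resize(b,(720,600),interpolation=cv2.INTER_CUBIC)   #6x
cv2.imwrite("pics/rack.png",b)
a=cv2.resize(im[175:235,115:245],(780,360),interpolation=cv2.INTER_CUBIC) #6x
cv2.imwrite("pics/chis.png",a)
```

```text
(no output)
```

View pics/rack.png

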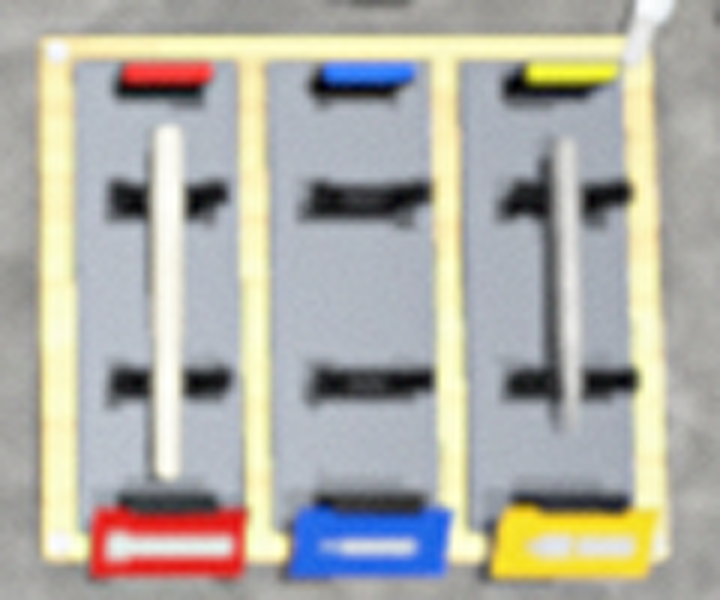

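View pics/chis.png

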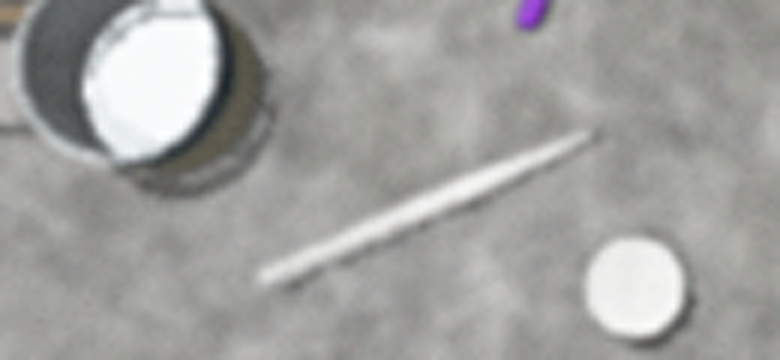

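The crops confirm the choice. The chisel's blunt end is at crop (262,275) and its tapered tip at (592,133), on the slug's side. The punch's point (570,425) faces the label and its blunt end is at (566,138). The marker runs from (168,125) to (168,478). The board corners are (40,38), (652,38), (668,560) and (42,560).

```bash
cat > h.py <<'E'
import numpy as np,pickle,cv2
def ray(c,u,v):
    V=c["view"];R=V[:3,:3];t=V[:3,3];d=np.linalg.inv(c["mtx"])@[u,v,1];d=R.T@(d*[1,-1,-1]);return -R.T@t,d
def at(c,u,v,z):
    o,d=ray(c,u,v);return o+d*(z-o[2])/d[2]
def proj(c,p):
    q=c["view"][:3,:3]@np.array(p)+c["view"][:3,3];w=c["mtx"]@(q*[1,-1,-1]);return w[:2]/w[2]
def un(x,y,ox,oy,s=6): return ox+(x+.5)/s-.5, oy+(y+.5)/s-.5
E
python3 - <<'E'
from h import *
np.set_printoptions(precision=4,suppress=True)
d=pickle.load(open("c0.pkl","rb"));c=d["top"]
f=lambda x,y,z:at(c,*un(x,y,270,160),z)
g=lambda x,y,z:at(c,*un(x,y,115,175),z)
P=[f(40,38,.012),f(652,38,.012),f(668,560,.012),f(42,560,.012)]
P=np.array(P)[:,:2];print("board",P, [np.linalg.norm(P[i]-P[i-1]) for i in range(4)],P.mean(0))
ex=(P[0]+P[1]-P[2]-P[3]);ey=(P[0]+P[3]-P[1]-P[2]);print("yaw",np.arctan2(ex[1],ex[0]),np.arctan2(-ey[0],ey[1]))
for n,a,b,h in(("marker",(168,125),(168,478),.048),("punch",(566,138),(570,425),.0465)):
    A=f(*a,h+.003);B=f(*b,h+.003);print(n,A,B,np.linalg.norm(A-B),(A+B)/2)
A=g(262,275,.009);B=g(592,133,.006);print("chisel",A,B,np.linalg.norm(A-B),(A+B)/2,np.arctan2(*(B-A)[1::-1]))
print("slug",g(635,288,.045))
yaw=np.arctan2(ex[1],ex[0]);ctr=P.mean(0)
# saddle predictions vs observed
for k,n in((1,"red"),(0,"blue"),(-1,"yel")):
    s=ctr+.078*k*np.array([-np.sin(yaw),np.cos(yaw)]);print(n,"seat",s)
    for x in(-.036,.036):
        q=s+x*np.array([np.cos(yaw),np.sin(yaw)])
        u=proj(c,[*q,.042]);print((u-[270,160]+.5)*6-.5)
E
```

```text
board [[ 0.6454  0.1746]
 [ 0.65   -0.0748]
 [ 0.4392 -0.0784]
 [ 0.4343  0.1711]] [np.float64(0.21111874103791115), np.float64(0.2494689799162264), np.float64(0.2108540515834763), np.float64(0.24953139351959921)] [0.5422 0.0481]
yaw 0.016859182490309405 0.018856146070837097
marker [0.6049 0.1264 0.051 ] [0.468  0.1254 0.051 ] 0.13689963717698034 [0.5365 0.1259 0.051 ]
punch [ 0.6029 -0.029   0.0495] [ 0.4913 -0.0295  0.0495] 0.11158823609980663 [ 0.5471 -0.0292  0.0495]
chisel [0.5068 0.4589 0.009 ] [0.5672 0.3274 0.006 ] 0.1447705924982443 [0.537  0.3932 0.0075] -1.1396996759102795
slug [0.5032 0.3049 0.045 ]
red seat [0.5409 0.1261]
[165.7607 382.5939]
[164.0539 198.8886]
blue seat [0.5422 0.0481]
[366.1755 383.0297]
[362.8952 199.2439]
yel seat [ 0.5435 -0.0298]
[566.7601 383.466 ]
[561.9037 199.5995]
```

```bash
python3 - <<'E'
from h import *
np.set_printoptions(precision=4,suppress=True)
d=pickle.load(open("c0.pkl","rb"));c=d["top"]
tin=at(c,212*.64,289*.64,.086);can=at(c,543*.64,187*.64,.203)
print("tin",tin,"can",can)
m=np.array([.538,.391]);a=np.array([np.cos(-1.14),np.sin(-1.14)]);n=np.array([-a[1],a[0]])
for p in(tin,np.array([.503,.305])):
    print("along/perp",(p[:2]-m)@a,(p[:2]-m)@n)
E
python3 -m pendant '[[[40,30,-45,20,0,0,0.1],[40,30,-50,0,0,0,0.1],[40,30,-50,0,0,0,0.1],[40,30,-50,0,0,0,0.054],[40,30,-50,0,0,0,0],[40,40,-50,0,0,0,0],[40,40,-50,0,0,0,0],[40,40,-50,0,0,0,0],[40,40,-50,0,0,0,0],[40,38,-50,-20,0,0,0],[40,0,-50,0,0,0,0],[40,0,-51,0,0,0,0]]]'
```

```text
tin [0.5828 0.4947 0.086 ] can [0.7065 0.0448 0.203 ]
along/perp -0.07549729970330624 0.08399795984855722
along/perp 0.06352667302742343 -0.06771529970447475refused, shift out of range in row 12
```

```bash
python3 -m pendant '[[[40,30,-45,20,0,0,0.1],[40,30,-50,0,0,0,0.1],[40,30,-50,0,0,0,0.1],[40,30,-50,0,0,0,0.054],[40,30,-50,0,0,0,0],[40,40,-50,0,0,0,0],[40,40,-50,0,0,0,0],[40,40,-50,0,0,0,0],[40,40,-50,0,0,0,0],[40,38,-50,-20,0,0,0],[40,0,-50,0,0,0,0],[40,0,-50,0,0,0,0],[40,0,0,0,0,0,0],[40,0,0,0,0,0,0]]]'; python3 -c "
from bench import status;s=status.get_state();print(s['joints'].round(3),s['tcp_pos'],s['tool_rot'],s['finger_gap'])"
```

```text
t: 1.5
tcp_pos: [0.4809, 0.0606, 0.1942]
tool_rot: [0.022, -3.141, -0.001]
contact_force: [-0.1, 0.8, 0.1]
finger_gap: 0.473
grasp_force: 0.0
[-0.145 -0.248 -0.236  1.583  0.    -0.16 ] [0.48086643 0.06063218 0.19422506] [ 2.23289312e-02 -3.14105755e+00 -6.04734719e-04] 0.47272966483982687
```

```bash
python3 -m pendant '[[[40,22,-30,-20,0,0,0.004],[40,22,-30,-20,0,0,0],[40,21,-30,-20,0,0,0],[40,0,0,-30,0,0,0],[40,0,0,0,0,0,0],[40,0,0,0,0,0,0]]]'
python3 - <<'E'
from bench import cams
from h import *
for n,p in(("top",[.546,-.0295,.0465]),("side",[.546,-.0295,.0465])):
    c=cams.capture(n);u=proj(c,p);x,y=int(u[0])-35,int(u[1])-35
    im=cv2.resize(c["color"][y:y+70,x:x+70,::-1],(400,400),interpolation=cv2.INTER_CUBIC)
    globals()[n]=im
cv2.imwrite("pics/over.png",np.hstack([top,side]))
E
```

```text
t: 2.1
tcp_pos: [0.5455, -0.0267, 0.1047]
tool_rot: [0.036, -3.14, -0.001]
contact_force: [0.5, -0.7, 0.7]
finger_gap: 0.47
grasp_force: 0.0
```

View pics/over.png

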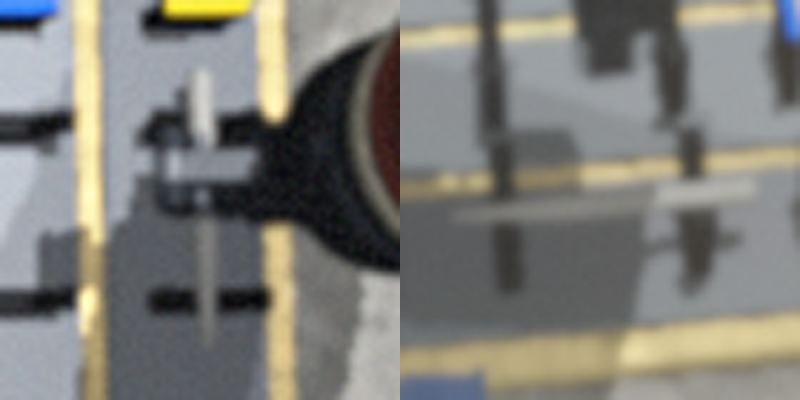

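Over the punch: in the top crop the left finger is at (175,170), left of the punch at (205,180), so the punch lies between the fingers. Next I go down and grip.

```bash
python3 -m pendant '[[[40,0,-3,-25,0,0,0],[40,0,0,-25,0,0,0],[40,0,0,-25,0,0,0],[40,0,0,0,0,0,0],[0,0,0,0,0,0,0],[0,0,0,0,0,0,0],[0,0,0,0,0,0,0],[0,0,0,0,0,0,0],[0,0,0,0,0,0,0],[0,0,0,0,0,0,0]]]' 40; python3 -m pendant '[[[0,0,0,15,0,0,0],[0,0,0,25,0,0,0],[0,0,0,30,0,0,0],[0,0,0,30,0,0,0],[0,0,0,0,0,0,0]]]'
```

```text
t: 3.2
tcp_pos: [0.5461, -0.0313, 0.0297]
tool_rot: [-0.033, 3.141, 0.0]
contact_force: [0.6, 1.0, 0.4]
finger_gap: -0.002
grasp_force: 0.0
t: 3.7
tcp_pos: [0.5485, -0.0321, 0.1354]
tool_rot: [-0.033, 3.134, -0.003]
contact_force: [0.3, -0.3, 1.4]
finger_gap: 0.001
grasp_force: 0.0
```

Run:
```python
from bench import cams,status
from h import *
tcp=status.get_state()['tcp_pos']
for n in("top","side"):
    c=cams.capture(n);u=proj(c,[.546,-.0295,.0465]);x,y=int(u[0])-45,int(u[1])-45
    w=proj(c,tcp)
    print(n,(w-[x,y]+.5)*400/90,(u-[x,y]+.5)*400/90)
    im=cv2.resize(c["color"][y:y+90,x:x+90,::-1],(400,400),interpolation=cv2.INTER_CUBIC)
    globals()[n]=im
cv2.imwrite("pics/over2.png",np.hstack([top,side]))
```

```text
top [259.29828088 187.269463  ] [202.25973425 206.30349654]
side [207.60369206  84.93692661] [203.18481057 203.44331187]
```

View pics/over2.png

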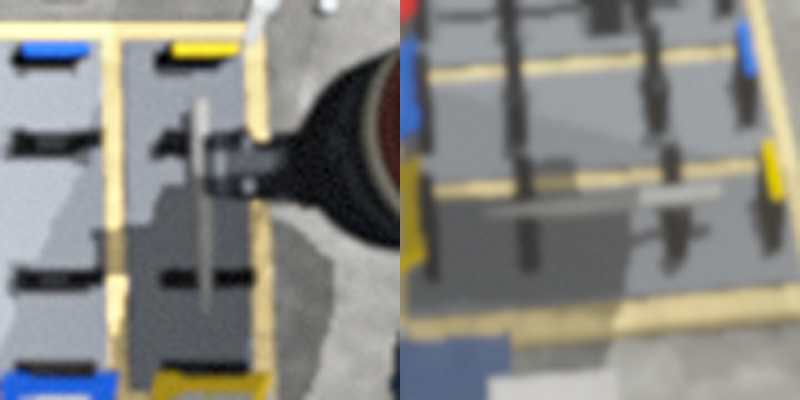

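Run:
```python
from bench import cams,status
from h import *
tcp=status.get_state()['tcp_pos'];print(tcp)
out=[]
for n in("top","side"):
    c=cams.capture(n);im=np.ascontiguousarray(c["color"][:,:,::-1])
    w=proj(c,tcp);x=int(np.clip(w[0]-80,0,352));y=int(np.clip(w[1]-120 if n=="side" else w[1]-90,0,384-240))
    im=cv2.resize(im[y:y+240,x:x+160],(400,600),interpolation=cv2.INTER_CUBIC)
    for h in(0,.05,.1):
        q=(proj(c,tcp+[0,0,h])-[x,y]+.5)*2.5;cv2.circle(im,tuple(int(v) for v in q),2,(0,255,0),-1)
    q=(proj(c,[tcp[0],tcp[1],.048])-[x,y]+.5)*2.5;cv2.circle(im,tuple(int(v) for v in q),2,(255,0,255),-1)
    print(n,x,y);out.append(im)
cv2.imwrite("pics/chk.png",np.hstack(out))
```

```text
[ 0.54670364 -0.03152887  0.13102744]
top 295 113
side 170 120
```

View pics/chk.png

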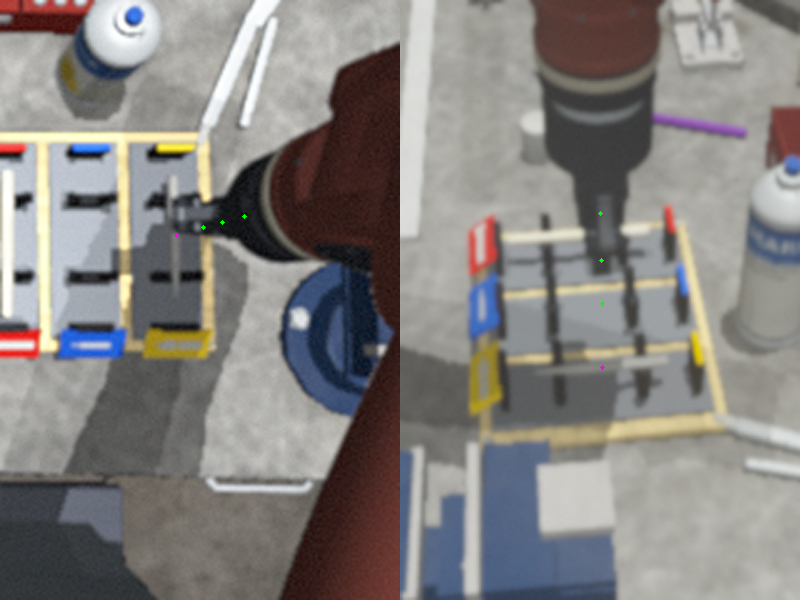

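The cameras agree with each other on the punch: the magenta point falls on it in both views. The fingertips, though, sit at side crop (600,274) against a predicted (602,303), and at top crop about (178,212) against (203,227). I'll triangulate the offset.

Run:
```python
from bench import cams,status
from h import *
np.set_printoptions(precision=4,suppress=True)
d=pickle.load(open("c0.pkl","rb"))
s=status.get_state();print(s['tcp_pos'],s['joints'],s['tool_rot'])
def tri(pt,ps):
    A=[];b=[]
    for n,u,v in(("top",*pt),("side",*ps)):
        o,r=ray(d[n],u,v);r/=np.linalg.norm(r);M=np.eye(3)-np.outer(r,r);A.append(M);b.append(M@o)
    return np.linalg.lstsq(np.vstack(A),np.hstack(b),rcond=None)[0]
for t in((175,212),(182,212),(190,212)):
    for z in (270,276):
        X=tri((295+t[0]/2.5-.5,113+t[1]/2.5-.5),(170+200/2.5-.5,120+z/2.5-.5));print(t,z,X,X-s['tcp_pos'],proj(d["side"],X)-[249.5,z/2.5+119.5])
# start pose: side view gripper visible near (160,90)/800
print(proj(d["side"],[.198,.566,.1915])/.64)
# crops for gripper at several wrist heights now, with diff to c0
c=cams.capture("side");D=np.abs(c["color"].astype(int)-d["side"]["color"]).sum(2)>90
for r in range(200,250,2):
    x=np.where(D[r,225:275])[0]; print(r,x.min()+225 if len(x) else None,x.max()+225 if len(x) else None,len(x))
```

```text
[ 0.5455 -0.0312  0.129 ] [-0.2966 -0.0611 -0.1848  1.4481  0.0001 -0.3178] [ 0.0332 -3.1405 -0.0006]
(175, 212) 270 [ 0.553  -0.0044  0.1417] [0.0074 0.0268 0.0126] [ 2.7667 -0.4328]
(175, 212) 276 [ 0.5532 -0.006   0.1362] [0.0076 0.0252 0.0072] [ 2.939  -0.4618]
(182, 212) 270 [ 0.5526 -0.0089  0.1465] [0.0071 0.0223 0.0175] [ 2.7671 -0.4326]
(182, 212) 276 [ 0.5528 -0.0104  0.1412] [0.0073 0.0207 0.0121] [ 2.9395 -0.4615]
(190, 212) 270 [ 0.5522 -0.014   0.152 ] [0.0067 0.0172 0.023 ] [ 2.7676 -0.4323]
(190, 212) 276 [ 0.5524 -0.0155  0.1467] [0.0069 0.0157 0.0177] [ 2.94   -0.4612]
[176.2639 121.735 ]
200 240 259 20
202 240 258 19
204 241 255 15
206 241 255 15
208 241 256 16
210 242 257 16
212 243 258 16
214 243 258 16
216 243 252 10
218 244 253 10
220 244 254 11
222 None None 0
224 246 253 8
226 246 254 9
228 246 254 9
230 247 251 5
232 None None 0
234 None None 0
236 None None 0
238 None None 0
240 None None 0
242 None None 0
244 None None 0
246 None None 0
248 None None 0
```

```bash
python3 -m pendant '[[[0,-1,30,0,0,0,0],[0,-2,29,0,0,0,0],[0,0,0,-30,0,0,0],[0,0,0,-30,0,0,0],[0,0,0,-25,0,0,0],[0,0,0,-14,0,0,0],[0,0,0,0,0,0,0],[0,0,0,0,0,0,0]]]'
python3 - <<'E'
from bench import cams,status
from h import *
tcp=status.get_state()['tcp_pos'];print(tcp)
out=[]
for n in("top","side"):
    c=cams.capture(n);im=np.ascontiguousarray(c["color"][:,:,::-1])
    w=proj(c,tcp);x=int(w[0])-33;y=int(w[1])-50
    im=cv2.resize(im[y:y+100,x:x+66],(396,600),interpolation=cv2.INTER_CUBIC)
    for h in(0,.05):
        q=(proj(c,tcp+[0,0,h])-[x,y]+.5)*6;cv2.circle(im,tuple(int(v) for v in q),2,(0,255,0),-1)
    print(n,x,y);out.append(im)
cv2.imwrite("pics/chk2.png",np.hstack(out))
E
```

```text
t: 4.75
tcp_pos: [0.5431, 0.0276, 0.031]
tool_rot: [-0.033, 3.141, 0.0]
contact_force: [-0.3, 0.1, 0.7]
finger_gap: -0.001
grasp_force: 0.0
[0.54309463 0.02762224 0.03103818]
top 305 158
side 213 200
```

View pics/chk2.png

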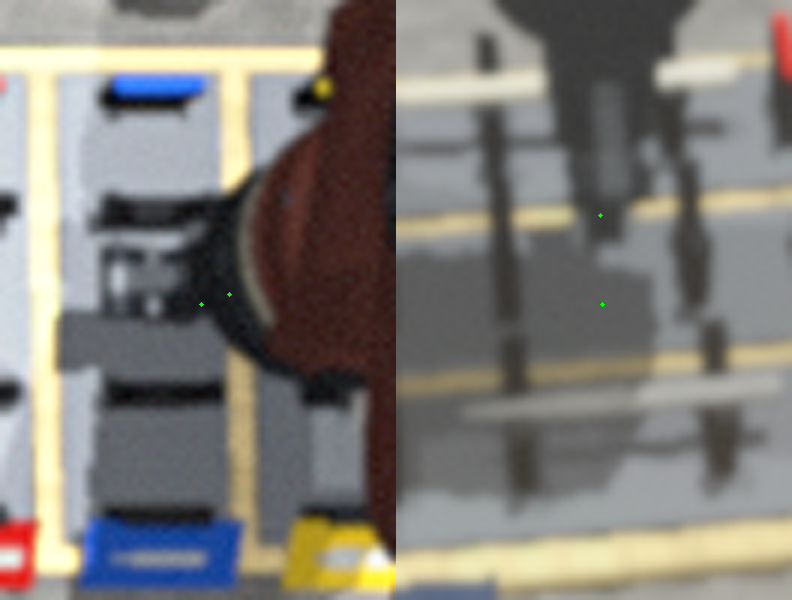

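The offset is consistent: the fingertip sits at side crop (603,242) against a predicted (602,304), and at about top crop (135,284) against (201,304). The real tool therefore looks about 26 mm further in +y and 12 mm higher than reported. I'll touch the base of the empty cradle to confirm z.

```bash
python3 -m pendant '[[[0,0,0,-4,0,0,0],[0,0,0,-4,0,0,0],[0,0,0,-3,0,0,0],[0,0,0,0,0,0,0]]]'; python3 -m pendant '[[[0,0,0,-3,0,0,0],[0,0,0,0,0,0,0]]]'
```

```text
t: 5.25
tcp_pos: [0.5426, 0.0278, 0.0189]
tool_rot: [0.033, -3.141, -0.0]
contact_force: [0.6, 0.3, 1.1]
finger_gap: -0.0
grasp_force: 0.0
t: 5.45
tcp_pos: [0.5427, 0.0277, 0.0161]
tool_rot: [0.033, -3.141, -0.0]
contact_force: [-0.3, -0.6, -0.2]
finger_gap: -0.003
grasp_force: 0.0
```

```bash
for i in 1 ; do python3 -m pendant '[[[0,0,0,-3,0,0,0],[0,0,0,0,0,0,0]]]' | grep -E "tcp|contact"; done;  python3 -m pendant '[[[0,0,0,-3,0,0,0],[0,0,0,0,0,0,0]]]'| grep -E "tcp|contact"; python3 -m pendant '[[[0,0,0,-2,0,0,0],[0,0,0,0,0,0,0]]]'| grep -E "tcp|contact"; python3 -m pendant '[[[0,0,0,-2,0,0,0],[0,0,0,0,0,0,0]]]'| grep -E "tcp|contact"
```

```text
tcp_pos: [0.5427, 0.0277, 0.0131]
contact_force: [0.3, 0.8, -0.9]
tcp_pos: [0.5427, 0.0278, 0.0101]
contact_force: [-0.5, -0.0, -0.0]
tcp_pos: [0.5428, 0.0278, 0.0082]
contact_force: [-0.5, 0.1, 0.2]
tcp_pos: [0.5428, 0.0277, 0.0063]
contact_force: [0.7, 0.8, 0.3]
```

```bash
python3 -m pendant '[[[0,0,0,-2,0,0,0],[0,0,0,0,0,0,0]]]' | grep -E "tcp|contact";  python3 -m pendant '[[[0,0,0,-2,0,0,0],[0,0,0,0,0,0,0]]]'| grep -E "tcp|contact"; python3 -m pendant '[[[0,0,0,-2,0,0,0],[0,0,0,0,0,0,0]]]'| grep -E "tcp|contact"; python3 -m pendant '[[[0,0,0,-2,0,0,0],[0,0,0,0,0,0,0]]]'| grep -E "tcp|contact"
python3 - <<'E'
from bench import cams
from h import *
d=pickle.load(open("c0.pkl","rb"))
c=cams.capture("side");D=np.abs(c["color"].astype(int)-d["side"]["color"]).sum(2)
print(D[232:256,236:256])
pickle.dump((c,cams.capture("top")),open("c1.pkl","wb"))
E
```

```text
tcp_pos: [0.5428, 0.0277, 0.0042]
contact_force: [0.4, 0.5, -0.7]
tcp_pos: [0.5428, 0.0277, 0.0022]
contact_force: [0.7, 0.1, -0.5]
tcp_pos: [0.5428, 0.0277, 0.0002]
contact_force: [0.6, 0.1, 0.3]
tcp_pos: [0.5428, 0.0277, -0.0018]
contact_force: [-0.0, -0.2, -0.7]
[[ 46  44   9  94 200 235 245 244 244 217 169 131 125 133 153 190 199 180
  119  29]
 [ 48  41  13  70 164 205 233 254 259 243 191 160 153 162 180 214 217 177
   91   8]
 [ 46  45  21  39 137 231 284 307 332 314 267 235 229 231 249 279 254 165
   69   3]
 [ 39  38  26  27 129 253 330 365 369 351 305 273 261 251 266 283 229 127
   46   6]
 [ 14  19  13  26 114 223 313 343 337 316 267 231 227 212 224 232 183 109
   47   7]
 [ 23  30  33  56 120 208 266 273 265 243 204 178 158 157 164 181 169 130
   75  24]
 [ 70 100  99 118 154 205 229 219 216 205 180 134 123 119 139 167 188 178
  110  44]
 [ 88 142 148 152 175 207 227 215 215 208 172 133 112 107 129 165 199 211
  158  71]
 [ 91 143 156 154 171 199 221 231 225 213 172 130 110 105 119 150 198 222
  185 103]
 [ 99 145 156 158 164 189 221 230 227 218 183 136 110 111 122 153 201
[... 506 characters left out ...]
 112 143
  151 146]
 [156 154 154 156 151 136 103 106 164 228 250 248 247 226 165 117 119 141
  147 148]
 [155 158 161 158 152 141 110 111 168 218 234 234 235 217 172 130 138 148
  153 150]
 [150 155 158 156 155 146 124 117 159 199 210 210 213 189 161 143 146 148
  152 151]
 [148 153 154 156 158 150 137 137 157 179 180 178 175 166 156 149 150 151
  150 153]
 [145 153 156 153 154 156 155 148 158 159 155 158 161 157 152 155 158 151
  157 150]
 [131 153 160 154 154 155 153 156 154 158 152 158 157 154 156 150 155 155
  152 151]
 [124 146 157 155 157 154 155 154 160 156 153 159 154 157 154 154 149 150
  155 152]
 [124 144 152 155 157 156 157 157 155 156 160 149 155 155 150 151 153 159
  152 151]]
```

```bash
python3 -m pendant '[[[0,0,0,-3,0,0,0],[0,0,0,0,0,0,0]]]' | grep -E "tcp|contact";  python3 -m pendant '[[[0,0,0,-3,0,0,0],[0,0,0,0,0,0,0]]]'| grep -E "tcp|contact"; python3 -m pendant '[[[0,0,0,-2,0,0,0],[0,0,0,0,0,0,0]]]'| grep -E "tcp|contact"
```

```text
tcp_pos: [0.5427, 0.0278, -0.0049]
contact_force: [-0.2, -0.6, -0.2]
tcp_pos: [0.5426, 0.0278, -0.008]
contact_force: [0.5, 0.6, 1.6]
tcp_pos: [0.5428, 0.0277, -0.0098]
contact_force: [0.0, 0.7, 0.0]
```

Run:
```python
from bench import cams,status
from h import *
c=cams.capture("top");s=cams.capture("side");tcp=status.get_state()['tcp_pos']
out=[]
for n,c in(("top",c),("side",s)):
    w=proj(c,tcp+[0,.015,.02]);x=int(w[0])-25;y=int(w[1])-37
    im=cv2.resize(np.ascontiguousarray(c["color"][y:y+75,x:x+50,::-1]),(400,600),interpolation=cv2.INTER_CUBIC)
    im=cv2.convertScaleAbs(im,alpha=1.6,beta=10)
    print(n,x,y,(proj(c,tcp)-[x,y]+.5)*8);out.append(im)
cv2.imwrite("pics/chk3.png",np.hstack(out))
```

```text
top 305 171 [240.85806341 311.29664418]
side 221 213 [212.64601083 391.59846685]
```

View pics/chk3.png

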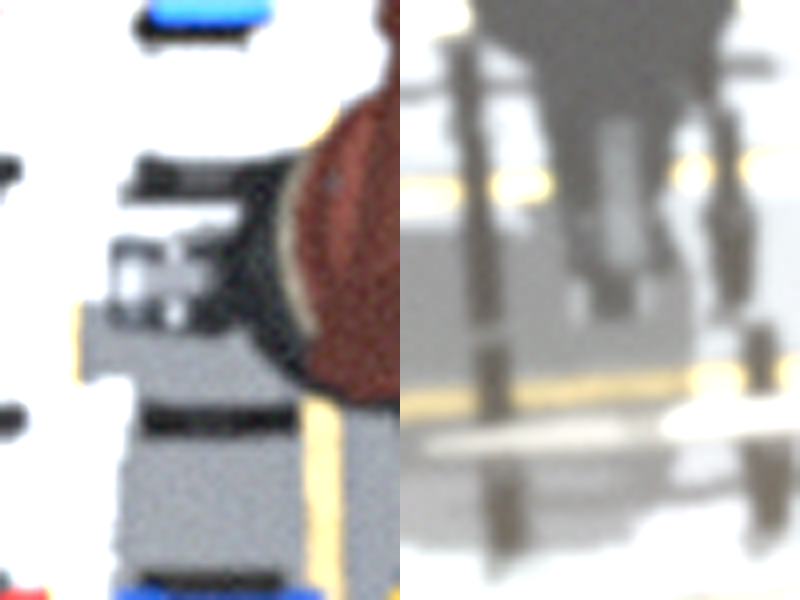

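The tip is at side crop (613,320) against a predicted (613,392), with no contact yet. I keep feeling down.

```bash
for i in 1; do python3 -m pendant '[[[0,0,0,-2,0,0,0],[0,0,0,0,0,0,0]]]' | grep -E "tcp|contact";  python3 -m pendant '[[[0,0,0,-2,0,0,0],[0,0,0,0,0,0,0]]]'| grep -E "tcp|contact"; python3 -m pendant '[[[0,0,0,-2,0,0,0],[0,0,0,0,0,0,0]]]'| grep -E "tcp|contact"; python3 -m pendant '[[[0,0,0,-2,0,0,0],[0,0,0,0,0,0,0]]]'| grep -E "tcp|contact"; done
```

```text
tcp_pos: [0.5428, 0.0277, -0.0117]
contact_force: [0.5, 0.2, -1.0]
tcp_pos: [0.5428, 0.0277, -0.0138]
contact_force: [0.5, 0.7, -0.8]
tcp_pos: [0.5427, 0.0278, -0.0158]
contact_force: [0.0, -0.3, 0.3]
tcp_pos: [0.5428, 0.0277, -0.0178]
contact_force: [0.4, 0.2, -1.1]
```

```bash
for i in 1; do python3 -m pendant '[[[0,0,0,-2,0,0,0],[0,0,0,0,0,0,0]]]' | grep -E "tcp|contact";  python3 -m pendant '[[[0,0,0,-2,0,0,0],[0,0,0,0,0,0,0]]]'| grep -E "tcp|contact"; python3 -m pendant '[[[0,0,0,-2,0,0,0],[0,0,0,0,0,0,0]]]'| grep -E "tcp|contact"; done
python3 - <<'E'
from bench import cams,status
from h import *
np.set_printoptions(linewidth=250)
c=cams.capture("side");tcp=status.get_state()['tcp_pos']
print(proj(c,tcp),proj(c,[tcp[0],tcp[1],.018]))
g=c["color"].sum(2)//3
print(g[240:272,238:258:2])
t=cams.capture("top");g=t["color"].sum(2)//3
print(proj(t,[tcp[0],tcp[1],.018]),proj(t,[tcp[0],tcp[1],.07]))
print(g[196:216:2,312:342])
E
```

```text
tcp_pos: [0.5428, 0.0277, -0.0198]
contact_force: [-0.4, 0.6, -0.3]
tcp_pos: [0.5432, 0.0276, -0.0209]
contact_force: [-2.9, 0.7, 5.4]
tcp_pos: [0.5433, 0.0276, -0.021]
contact_force: [-11.6, 1.3, 25.6]
[247.31792144 264.51695326] [247.09819359 253.8925362 ]
[[ 95  70  60  61  78  98  93  70 109 141]
 [ 93  77  62  62  78 101  93  81 122 144]
 [ 94  84  67  66  81 104  97  86 123 144]
 [ 93  88  70  76  85 107 102  89 114 140]
 [ 94  89  71  81  89 109 105  85  95 126]
 [ 95  90  71  79  88 110 105  81  79 107]
 [ 94  91  73  70  84 111 110  84  74  96]
 [ 94  93  76  71  81 107 107  85  72  90]
 [ 94  93  77  68  77  99 103  80  71  90]
 [ 94  93  77  66  74  90  90  78  71  90]
 [ 94  94  84  67  67  77  82  84  80  93]
 [ 93  95  96  77  65  67  82  97  90  96]
 [ 93  94 102  90  63  65  84 106  94  97]
 [ 95  95 106  95  64  64  87 108  96  97]
 [ 95  94 106  96  67  63  86 107  96  97]
 [ 95  94 104  97  72  71  86 102  95  96]
 [ 95  94  99  97  85  84  91  98  96  99]
 [ 95  94  98  99  97  96  96 100 101 102]
 [ 99  99  99 101 104 103 104 102 104 109]
 [105 103 103 110 111 11
[... 1122 characters left out ...]
130 106  91 100 114 110 103  89  71  48  36  24  16  23  28  35  36  61  92  75  56]
 [239 234 208 179 175 141 120 142 169 148 123 109 107 109 115 109  98  76  58  40  34  25  25  26  33  25  46  71  81  63]
 [235 218 170 119 101  90  90 115 128 116  92  81  83  90  84  69  58  45  38  28  24  26  21  28  20  33  32  56  87  79]
 [230 200 148 107  92  73  60  66  83  75  52  42  75 123 116  71  34  22  25  23  24  29  25  16  19  27  31  44  66  89]
 [231 190 136 100  95  92  85  75  73  69  70  63  72  77  72  60  47  39  38  37  52  67  58  36  24  23  22  39  38  57]
 [227 169 123 103  98 101  99 103 100 102  99 101  98  99  97  98  99  95  92  90  96  99  90  70  43  25  17  27  25  33]]
```

Contact came at a reported z of -0.0205 on the base, which is at 0.018. So the true tip is about 38.5 mm higher than reported, and y and x agree with the pictures. From here I subtract 38.5 mm in z. Back to the punch.

```bash
python3 -m pendant '[[[0,0,0,28,0,0,0],[30,0,0,25,0,0,0],[40,1,0,25,0,0,0],[40,2,-28,0,0,0,0],[40,0,-29,0,0,0,0],[40,0,0,-16,0,0,0],[40,0,0,-24,0,0,0],[40,0,0,-24,0,0,0],[40,0,0,0,0,0,0],[40,0,0,0,0,0,0]]]'; python3 -m pendant '[[[0,0,0,0,0,0,0],[0,0,0,0,0,0,0],[0,0,0,0,0,0,0],[0,0,0,0,0,0,0],[0,0,0,0,0,0,0],[0,0,0,0,0,0,0]]]' 40
```

```text
t: 10.35
tcp_pos: [0.5454, -0.0288, -0.0097]
tool_rot: [0.034, -3.14, -0.001]
contact_force: [0.8, -1.9, -0.2]
finger_gap: 0.469
grasp_force: 0.0
t: 10.95
tcp_pos: [0.547, -0.0295, -0.0081]
tool_rot: [-0.033, 3.139, -0.001]
contact_force: [-1.9, 0.3, 6.1]
finger_gap: 0.098
grasp_force: 39.8
```

Gripped at a gap of 0.098, about 9 mm. Now I lift, turn half a turn clockwise and carry it to blue.

```bash
python3 -m pendant '[[[0,0,0,15,0,0,0],[0,0,0,25,0,0,0],[0,0,0,25,0,0,0],[0,0,0,20,0,0,0],[0,0,6,0,0,0,-0.149],[0,0,6,0,0,0,-0.149],[0,0,6,0,0,0,-0.149],[0,0,6,0,0,0,-0.149],[0,0,6,0,0,0,-0.149],[0,0,6,0,0,0,-0.149],[0,0,6,0,0,0,-0.149],[0,0,6,0,0,0,-0.149],[0,0,6,0,0,0,-0.149],[0,0,6,0,0,0,-0.149],[0,0,6,0,0,0,-0.149],[0,0,6,0,0,0,-0.149],[0,0,6,0,0,0,-0.149]]]'; python3 -m pendant '[[[0,0,0,0,0,0,-0.149],[0,-1,0,0,0,0,-0.149],[0,-1,0,0,0,0,-0.149],[0,-1,0,0,0,0,-0.149],[0,-1,0,0,0,0,-0.149],[0,-1,0,0,0,0,-0.149],[0,0,0,0,0,0,-0.149],[0,0,0,0,0,0,-0.149],[0,0,0,0,0,0,-0.01],[0,0,0,0,0,0,0],[0,0,0,0,0,0,0]]]'; python3 -c "
from bench import status;print(status.get_state()['joints'].round(3))"
```

```text
t: 12.65
tcp_pos: [0.5462, 0.0489, 0.0767]
tool_rot: [2.575, 1.799, 0.001]
contact_force: [-0.4, 0.7, -0.7]
finger_gap: 0.099
grasp_force: 39.1
t: 13.75
tcp_pos: [0.5411, 0.0487, 0.0759]
tool_rot: [3.141, 0.043, 0.0]
contact_force: [-0.5, 0.2, -1.7]
finger_gap: 0.093
grasp_force: 39.1
[-0.151 -0.058 -0.279  1.35  -0.     2.963]
```

```bash
python3 -m pendant '[[[0,0,-1,-25,0,0,-0.008],[0,0,0,-25,0,0,0],[0,0,0,-20,0,0,0],[0,0,0,-10,0,0,0],[0,0,0,-4,0,0,0],[0,0,0,0,0,0,0]]]'; python3 -m pendant '[[[40,0,0,0,0,0,0],[40,0,0,0,0,0,0],[40,0,0,0,0,0,0],[40,0,0,20,0,0,0],[40,0,0,30,0,0,0],[40,0,0,30,0,0,0],[40,0,0,20,0,0,0],[40,0,0,0,0,0,0]]]'
python3 - <<'E'
from bench import cams
from h import *
d=pickle.load(open("c0.pkl","rb"))
c=cams.capture("top");s=cams.capture("side");pickle.dump((c,s),open("c2.pkl","wb"))
np.set_printoptions(linewidth=250)
for n,c in(("top",c),("side",s)):
    D=c["color"].astype(int).sum(2)//3
    for x in np.arange(-.075,.08,.01):
        p=[.542+x*1,.048+x*.018,.048];u=proj(c,p);
        if n=="top": print(round(x,3),u.round(),D[int(round(u[1])),int(u[0])-6:int(u[0])+8])
        else: print(round(x,3),u.round(),D[int(u[1])-6:int(u[1])+8,int(round(u[0]))])
E
```

```text
t: 14.35
tcp_pos: [0.5411, 0.0477, -0.0076]
tool_rot: [3.141, 0.027, 0.0]
contact_force: [0.3, -1.0, -0.3]
finger_gap: 0.099
grasp_force: 39.1
t: 15.15
tcp_pos: [0.5432, 0.0474, 0.0951]
tool_rot: [3.141, 0.025, 0.008]
contact_force: [0.9, 0.2, 0.4]
finger_gap: 0.466
grasp_force: 0.0
-0.075 [332. 240.] [107 106 101 102 102 104 104 102 101 107 105 105 100 100]
-0.065 [331. 236.] [103 104 104 106 104 104 106 102 102 100 104 103 101 102]
-0.055 [331. 232.] [101 102 104 104 106 116 128 133 119 105 100  99 104 103]
-0.045 [331. 227.] [103 104 102 102 104 116 134 131 117 106 103 100 101 105]
-0.035 [331. 223.] [  9  14  18  34  79 114 134 131 101  54  24  13  18  17]
-0.025 [331. 219.] [107 106 105 101 103 118 135 132 119 109 102 105 100 106]
-0.015 [331. 214.] [103 105 103 102 107 120 135 130 116 105 103 104 103 101]
-0.005 [331. 210.] [ 98 105 107  99  91  89  92  97  73  50  43  38  38  35]
0.005 [331. 206.] [99 53 26 35 34 31 37 32 33 27 26 20 28 25]
0.015 [331. 202.] [161 153 143 143 137 109  80  64  48  30  24  29  24  24]
0.025 [331. 197.] [126 136 150 119  80  59  58  45  29  20  27
[... 917 characters left out ...]
01  92  90  90]
-0.005 [243. 239.] [131 130 144 150 142 130 124 125 120 107  96  91  90  91]
0.005 [248. 238.] [142 148 169 177 162 139 128 125 116 103  94  91  91  91]
0.015 [252. 238.] [139 129 140 162 164 149 133 130 128 130 133 132 129 124]
0.025 [257. 238.] [135 137 153 167 169 168 169 162 145 134 134 137 138 132]
0.035 [261. 237.] [ 63  64  66  73  97 134 154 145 115  81  64  61  59  61]
0.045 [265. 237.] [147 144 160 175 172 158 158 156 140 116 102  98  98  98]
0.055 [270. 236.] [151 157 178 184 173 156 150 146 142 141 141 142 142 142]
0.065 [274. 236.] [145 152 172 176 163 148 144 142 141 142 141 141 142 143]
0.075 [278. 236.] [151 146 161 175 172 155 141 137 134 131 121 115 118 125]
```

The punch is seated in blue, point towards the back stop. Next is the marker; I turn the wrist back on the way.

```bash
python3 -m pendant '[[[40,0,4,0,0,0,0.149],[40,0,4,0,0,0,0.149],[40,0,4,0,0,0,0.149],[40,0,4,0,0,0,0.149],[40,0,4,0,0,0,0.149],[40,0,4,0,0,0,0.149],[40,0,4,0,0,0,0.149],[40,0,4,0,0,0,0.149],[40,0,4,0,0,0,0.149],[40,0,4,0,0,0,0.149],[40,0,4,0,0,0,0.149],[40,0,4,0,0,0,0.149],[40,0,4,0,0,0,0.149],[40,-1,4,0,0,0,0.149],[40,-1,4,0,0,0,0.149],[40,-1,4,0,0,0,0.149],[40,-1,4,0,0,0,0.149],[40,0,4,0,0,0,0.149],[40,0,4,0,0,0,0.149],[40,0,3,0,0,0,0.149]]]'; python3 -m pendant '[[[40,0,0,0,0,0,0.149],[40,0,0,-20,0,0,0.005],[40,0,0,0,0,0,0],[40,0,0,0,0,0,0]]]'; python3 -c "
from bench import status;print(status.get_state()['joints'].round(3))"
```

```text
t: 17.25
tcp_pos: [0.536, 0.1269, 0.0897]
tool_rot: [-0.219, -3.132, 0.0]
contact_force: [0.6, 0.5, -0.1]
finger_gap: 0.468
grasp_force: 0.0
t: 17.65
tcp_pos: [0.5358, 0.1267, 0.0704]
tool_rot: [0.012, -3.139, -0.0]
contact_force: [-0.1, -0.5, -0.5]
finger_gap: 0.469
grasp_force: 0.0
[-0.005 -0.029 -0.261  1.342  0.    -0.013]
```

```bash
python3 -m pendant '[[[40,1,-0.5,-25,0,0,0.01],[40,0,0,-25,0,0,0],[40,0,0,-20,0,0,0],[40,0,0,-10,0,0,0],[40,0,0,0,0,0,0],[0,0,0,0,0,0,0],[0,0,0,0,0,0,0],[0,0,0,0,0,0,0],[0,0,0,0,0,0,0],[0,0,0,0,0,0,0]]]' 30; python3 -m pendant '[[[0,0,0,15,0,0,0],[0,0,0,25,0,0,0],[0,0,0,25,0,0,0],[0,0,0,20,0,0,0],[0,1,-35,0,0,0,0],[0,1,-40,0,0,0,0],[0,1,-40,0,0,0,0],[0,2,-41,0,0,0,0],[0,0,0,0,0,0,0],[0,0,0,0,0,0,0],[0,0,0,0,0,0,0]]]'
```

```text
t: 18.65
tcp_pos: [0.5391, 0.1262, -0.007]
tool_rot: [-0.029, 3.139, 0.0]
contact_force: [-1.5, 0.2, 6.9]
finger_gap: 0.13
grasp_force: 32.2
t: 19.75
tcp_pos: [0.543, -0.0291, 0.0771]
tool_rot: [-0.029, 3.141, 0.0]
contact_force: [0.5, -0.2, 0.6]
finger_gap: 0.121
grasp_force: 31.3
```

```bash
python3 -m pendant '[[[0,1.5,-0.5,-25,0,0,0],[0,0,0,-25,0,0,0],[0,0,0,-20,0,0,0],[0,0,0,-10,0,0,0],[0,0,0,-4,0,0,0],[0,0,0,0,0,0,0]]]'; python3 -m pendant '[[[40,0,0,0,0,0,0],[40,0,0,0,0,0,0],[40,0,0,0,0,0,0],[40,0,0,20,0,0,0],[40,0,0,30,0,0,0],[40,0,0,30,0,0,0],[40,0,30,20,0,0,0],[40,0,40,0,0,0,-0.1],[40,0,40,0,0,0,-0.14],[40,0,40,0,0,0,-0.14],[40,0,40,0,0,0,-0.14],[40,0,40,0,0,0,-0.14],[40,0,40,0,0,0,-0.14],[40,0,40,0,0,0,-0.14],[40,0,40,0,0,0,-0.14],[40,0,40,0,0,0,-0.08],[40,0,30,0,0,0,0],[40,0,0,0,0,0,0],[40,0,0,0,0,0,0]]]'
python3 - <<'E'
from bench import cams,status
from h import *
print(status.get_state()['tcp_pos'])
c=cams.capture("top");s=cams.capture("side");pickle.dump((c,s),open("c3.pkl","wb"))
a=c["color"][160:260,270:390,::-1];b=s["color"][200:300,195:305,::-1]
e=c["color"][180:235,140:250,::-1]; f=s["color"][130:185,190:300,::-1]
r=lambda i,w,h:cv2.resize(i,(w,h),interpolation=cv2.INTER_CUBIC)
cv2.imwrite("pics/fin.png",np.vstack([np.hstack([r(a,400,333),r(b,400,333)]),np.hstack([r(e,400,200),r(f,400,200)])]))
E
```

```text
t: 20.35
tcp_pos: [0.5446, -0.0294, -0.0065]
tool_rot: [-0.031, 3.141, 0.0]
contact_force: [0.8, -0.2, -1.1]
finger_gap: 0.132
grasp_force: 31.3
t: 22.25
tcp_pos: [0.5442, 0.3901, 0.0922]
tool_rot: [1.696, 2.645, -0.001]
contact_force: [-0.2, -0.4, 0.1]
finger_gap: 0.466
grasp_force: 0.0
[0.54416911 0.39010902 0.092202  ]
```

```bash
python3 -m pendant '[[[40,-6,1,-40,0,0,0],[40,0,0,-40,0,0,0],[40,0,0,-25,0,0,0],[40,0,0,-12,0,0,0],[40,0,0,-8,0,0,0],[40,0,0,0,0,0,0],[40,0,0,0,0,0,0]]]';  python3 -m pendant '[[[0,0,0,0,0,0,0],[0,0,0,0,0,0,0],[0,0,0,0,0,0,0],[0,0,0,0,0,0,0],[0,0,0,0,0,0,0],[0,0,0,0,0,0,0]]]' 60
```

```text
t: 23.05
tcp_pos: [0.5396, 0.391, -0.0308]
tool_rot: [1.697, 2.642, 0.003]
contact_force: [-0.1, 0.5, 0.2]
finger_gap: 0.467
grasp_force: 0.0
t: 23.65
tcp_pos: [0.5394, 0.3912, -0.031]
tool_rot: [1.697, 2.642, 0.003]
contact_force: [-0.3, -0.1, 6.5]
finger_gap: 0.112
grasp_force: 58.8
```

The gap of 0.112 and the height suggest a shallow grip, so I open, go 4 mm lower and grip again.

```bash
python3 -m pendant '[[[30,0,0,0,0,0,0],[30,0,0,0,0,0,0],[30,0,0,0,0,0,0],[30,0,0,-2,0,0,0],[30,0,0,-2,0,0,0],[30,0,0,0,0,0,0],[30,0,0,0,0,0,0]]]';  python3 -m pendant '[[[0,0,0,0,0,0,0],[0,0,0,0,0,0,0],[0,0,0,0,0,0,0],[0,0,0,0,0,0,0],[0,0,0,0,0,0,0],[0,0,0,0,0,0,0]]]' 60
```

```text
t: 24.35
tcp_pos: [0.5383, 0.3906, -0.0367]
tool_rot: [-1.698, -2.643, 0.0]
contact_force: [-1.1, -0.8, -0.3]
finger_gap: 0.351
grasp_force: 0.0
t: 24.95
tcp_pos: [0.5387, 0.3908, -0.0362]
tool_rot: [1.698, 2.643, 0.001]
contact_force: [0.1, -0.6, 4.3]
finger_gap: 0.117
grasp_force: 60.4
```

```bash
python3 -m pendant '[[[0,0,0,15,0,0,0],[0,0,0,30,0,0,0],[0,0,0,30,0,0,0],[0,0,-10,20,0,0,0],[0,0,-25,0,0,0,0.145],[0,0,-25,0,0,0,0.145],[0,0,-25,0,0,0,0.145],[0,0,-25,0,0,0,0.145],[0,0,-25,0,0,0,0.145],[0,0,-25,0,0,0,0.145],[0,1,-25,0,0,0,0.145],[0,1,-25,0,0,0,0.145],[0,1,-25,0,0,0,0],[0,0,-20,0,0,0,0],[0,0,-10,0,0,0,0],[0,0,0,0,0,0,0],[0,0,0,0,0,0,0],[0,0,0,0,0,0,0]]]'
python3 - <<'E'
from bench import cams,status
from h import *
t=status.get_state()['tcp_pos'];print(t)
c=cams.capture("side");g=c["color"].astype(int).sum(2)//3
b=t+[0,0,.0385+.004]
for x in np.arange(-.09,.09,.01):
    u=proj(c,b+[x,x*.018,0]);print(round(x,2),u.round(),g[int(u[1])-8:int(u[1])+9,int(round(u[0]))])
E
```

```text
t: 26.75
tcp_pos: [0.5414, 0.1266, 0.0586]
tool_rot: [0.03, -3.141, -0.001]
contact_force: [-0.1, 1.1, -1.9]
finger_gap: 0.117
grasp_force: 59.8
[0.54135422 0.12660906 0.05855445]
-0.09 [204. 201.] [148 147 149 151 148 148 145 145 149 157 163 169 174 171 157 133 109]
-0.08 [208. 200.] [151 154 155 155 154 152 148 149 155 162 170 175 173 163 151 137 111]
-0.07 [212. 200.] [154 156 157 158 158 152 142 131 127 127 129 141 157 163 161 159 159]
-0.06 [217. 200.] [158 156 155 156 156 152 138 127 124 125 128 143 154 158 157 156 158]
-0.05 [221. 199.] [154 147 144 145 146 141 130 123 126 126 131 145 154 156 156 159 164]
-0.04 [225. 199.] [153 151 150 148 148 148 139 129 126 127 127 133 146 153 152 144 140]
-0.03 [230. 199.] [161 158 156 156 155 150 136 127 125 126 129 144 157 163 161 154 145]
-0.02 [234. 198.] [163 157 154 154 152 145 132 126 127 125 131 144 153 157 159 160 160]
-0.01 [238. 198.] [ 77  79  81  82  87  98 110 115 118 119 120 124 134 143 151 153 155]
-0.0 [243. 198.] [ 71  65  61  61  61  61  60  59  61  61  63  68  95 130 148 154 153]
0.01 [247. 197.] [ 62  61  61  64  78  99 110 112 114 114 116 123 135 146 151 151 151]
0.02 [251. 197.] [143 145 153 160 164 160 147 134 129 128 127 133 145 152 154 153 153]
0.03 [255. 197.] [153 155 158 162 163 165 168 171 169 157 144 144 152 155 149 135 123]
0.04 [260. 196.] [154 153 152 152 154 157 162 167 164 152 145 150 154 153 151 147 143]
0.05 [264. 196.] [146 145 144 146 150 156 161 165 158 148 149 152 156 158 159 160 159]
0.06 [268. 196.] [143 142 144 146 147 149 151 157 160 155 152 154 156 155 155 154 158]
0.07 [273. 195.] [146 145 143 144 145 146 150 154 155 156 157 155 152 149 150 153 158]
0.08 [277. 195.] [152 151 150 151 149 146 147 150 156 160 165 165 163 160 157 145 129]
```

```bash
python3 -m pendant '[[[0,0,-0.5,-20,0,0,0],[0,0,0,-16,0,0,0],[0,0,0,-10,0,0,0],[0,0,0,-4,0,0,0],[0,0,0,-2,0,0,0],[0,0,0,0,0,0,0]]]'; python3 -m pendant '[[[30,0,0,0,0,0,0],[40,0,0,0,0,0,0],[40,0,0,0,0,0,0],[40,0,0,20,0,0,0],[40,0,0,30,0,0,0],[40,0,0,30,0,0,0],[40,0,40,20,0,0,0],[40,0,40,20,0,0,0],[40,0,40,0,0,0,0],[40,0,40,0,0,0,0],[40,0,40,0,0,0,0],[40,0,40,0,0,0,0],[40,0,0,0,0,0,0],[40,0,0,0,0,0,0]]]'
python3 - <<'E'
from bench import cams,status
from h import *
print(status.get_state()['tcp_pos'])
c=cams.capture("top");s=cams.capture("side");pickle.dump((c,s),open("c4.pkl","wb"))
a=c["color"][160:260,270:390,::-1];b=s["color"][200:300,195:305,::-1]
e=c["color"][100:240,110:380,::-1]
r=lambda i,w,h:cv2.resize(i,(w,h),interpolation=cv2.INTER_CUBIC)
cv2.imwrite("pics/fin.png",np.vstack([np.hstack([r(a,400,333),r(b,400,333)]),r(e,800,260)]))
E
```

```text
t: 27.4
tcp_pos: [0.5416, 0.1253, 0.0067]
tool_rot: [-0.029, 3.141, 0.0]
contact_force: [0.5, -0.3, -1.1]
finger_gap: 0.115
grasp_force: 59.8
t: 28.8
tcp_pos: [0.5412, 0.3659, 0.1264]
tool_rot: [0.031, -3.141, 0.0]
contact_force: [-0.2, -0.7, -0.0]
finger_gap: 0.464
grasp_force: 0.0
[0.54121411 0.36586625 0.12637781]
```

View pics/fin.png

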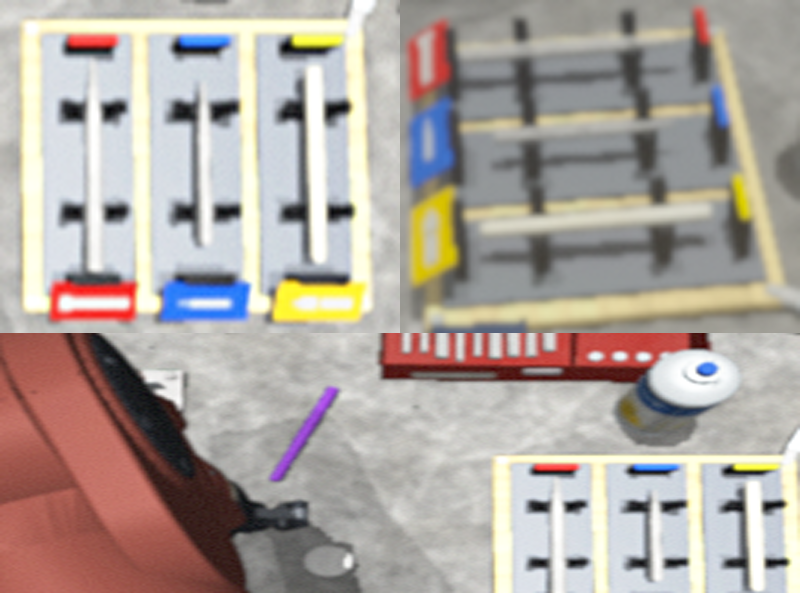

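The last picture shows all three tools flat in both saddles and centred: chisel in red (93,62–270), punch in blue (202,80–245) and marker in yellow (314,66–263). The chisel and punch tips point to the back stop, and the arm is up and clear.

```bash
python3 -c "
from bench import close_job;print(close_job())"
```

```text
the job is handed in; nothing more can be done
None
```

The job is handed in, verdict not shown: the last picture has the chisel in red, the punch in blue (both tips to the back stop) and the marker in yellow, with slug and spray can standing; the arm hid the tin there, but no contact was felt near it.

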